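# Swap which lunch cupboard stands open

### The arm

A 7-joint arm with a two-finger parallel gripper is mounted at the origin on the work surface. World frame = base frame: x ahead of the robot, y to its left, z up, the work surface at z = 0. Lengths are in m, angles in rad, forces in N, time in s.
With the tool pointing down it reaches from about 0.425 to 0.925 m from the base axis. Payload 6.8 kg.
Tool frame: the origin (TCP) lies at the very end of the fingers, on their centre line; the grasp point (between the pads) lies 19 mm behind it; z points along the fingers, x is the direction in which the jaws open and shut, and the axes are right-handed (so a half turn about z gives the same grasp; the last joint's range is limited). The gripper opens to 85 mm and grips with 20 to 120 N. Pads are 22 mm wide; open, the fingers measure 114 mm over their backs; the gripper's body (76 mm by 85 mm) begins 54 mm behind the grasp point. The pads swing forward as they close: fully open they stand 13 mm farther back than shut.
Start: joints at [-1.273, 0.477, 0.022, 1.555, -0.011, 1.109, -0.083], TCP at [0.266, 0.62, 0.231] pointing down, gripper open.
Joint ranges: [-2.96, 2.96], [-0.34, 2.1], [-1.41, 1.46], [0.24, 2.44], [-1.37, 4.51], [0.17, 1.92], [-2.96, 2.96]. Speed limits (rad/s): [2.39, 2.39, 3.14, 3.14, 3.14, 3.14, 3.14].

### API

Orientations are given as a unit quaternion [w, x, y, z].
In Python, from station import get_obs, read_camera, calibration, hand_in, recognise, outline_of, place_of gives the robot as it stands.
- The arm moves only by the tool move_arm, never from a script. Its argument "steps" is a list of rows, each an object with "fingers": the finger opening in mm, from 0 to 85.4; "translation": the shift along the world's x, y, z in mm, a list of three; "turn": the turn about the world's z in rad. In form: [{"fingers": fingers, "translation": [dx, dy, dz], "turn": turn}, ...]. A call has 1 to 10 rows; each row shifts and turns the commanded pose from where the row before left it; what a row does not reach is not made up. A row lasts 1/8 s, in which the tool goes at most 62.5 mm and 10.7 degrees, less where a joint would pass 70% of its speed; a pose out of reach is approached as far as the arm can. A call with a gripper value outside its range is refused whole. The fingers move at their own pace and stop on an object; "newtons" is the grip in N (left out, the last holds). Time passes only in rows, so rows that do not move let the fingers close. It gives the time, the measured TCP pose, the force and the opening at its end, in the units of the state.
- get_obs(): the state, without advancing time (a new reading comes with each control period).
- read_camera(name): name is "side" or "top" or "wrist"; returns the picture (480x640x3 uint8, blue, green, red); there is no depth.
- calibration(name): a dict with "camera_matrix" (3x3 intrinsics, pixels), "rvec" (rotation vector, rad) and "tvec" (3), from world to camera coordinates, as OpenCV has them. Camera axes: x right, y down, z forward; pixel columns grow to the right and rows downward; lengths in m; the calibration is good to about 2 mm. A picture is of the moment at which its call begins: read the wrist's pose just before it. calibration takes no time and is no camera call; for the wrist camera it gives the pose at the moment of the call.
- hand_in(): hands the job in, once; it reports no verdict.
Trained networks look in the newest picture that a camera, given by its name, has taken for a name from the list of things; names that differ only in an ending like _2 or _b are one class to them, and where a whole thing is asked for, a point or a joint stands for the part that bears it (a point fixed in the world has none). Each returns a list of dicts, best first, with "conf" (0 to 1); they miss things now and then, are a little off and sometimes report something else, mostly with a low value. They report only what shows in the picture. A call takes as long as a camera call.
- recognise(camera, name): "xy" ([column, row] in pixels, amid what is visible of it).
- outline_of(camera, name): "mask" (480x640 bool, what is visible of it) and "xy" ([column, row] in pixels, amid what is visible of it).
- place_of(camera, name): "xy" ([column, row] in pixels: a listed point, or the origin of a listed thing).
The state is a dict: "t": time; "q": joint angles; "joint_vel": joint speeds; "joint_torque": joint torques, N m; "eef_pos": TCP position; "tool_rot": TCP orientation; "contact_force": force on the tool from outside, world axes, zero at the start; "torque": the same for the moment, N m; "gripper_width": opening from 0.0 (shut) to 1.0 (fully open).
Only numpy, scipy, OpenCV 4.12 (cv2) and the standard library are available. Lean on these libraries where they do the work, as an engineer would, in place of code of your own. Each camera call takes 0.05 s, during which the arm holds its last target.

### The job

It is the taller, narrower cupboard's turn to air. Push the door of the low, wide cupboard until its roller catch snaps it fully shut, and pull the door of the tall, narrow cupboard open past its catch and leave it standing about half open; either may be done first.

Things in the scene. Friction and masses are not known exactly. Their poses are not given: they have to be found in the camera images.
- wide_cupboard: Low, wide plywood cupboard, fixed, 280 wide, 170 deep, 190 high, one white door in front of the carcass. Origin on the bench in the carcass's front plane, mid-width; x into the cupboard (door on the -x side, facing the robot), y left, z up. Upright hinge line in the front plane at y = +140 (left). Red lunch box and green cup stand on the roof, over 45 behind the front plane. All in mm.
- wide_door (a joint): Wide door's angle, rad: 0 shut, grows as its right edge swings to the robot; starts ajar, stays where left. Door 278 wide, outer face 18 mm before the hinge line, heights 16-188. Upright 12 mm bar handle 245 from the hinge, 35 off the face, heights 92-182. Sprung roller catch at the top, 240 from the hinge: met at 0.08 rad (about 8 N), from 0.03 it snaps the door to 0.
- tall_cupboard: Tall, narrow plywood cupboard, fixed, 180 wide, 170 deep, 250 high, one white door in front of the carcass. Origin on the bench in the carcass's front plane, mid-width; x into the cupboard (door on the -x side, facing the robot), y left, z up. Upright hinge line in the front plane at y = -90 (right). A small tin stands on the roof, over 75 behind the front plane. All in mm.
- tall_door (a joint): Tall door's angle, rad: 0 shut (start), grows to 1.5 as its left edge swings to the robot. Outer face 18 mm before the hinge line, heights 16-248. Upright 12 mm bar handle to pinch from above: axis 145 from the hinge, 35 off the face, heights 152-242, a 12 mm thick stand-off to the door at each end. Roller catch needs about 7 N at the handle, lets go by 0.13 rad; then stays where left.

How it is judged:
At the end, for the whole second after the job is handed in: The wide cupboard's door is shut in its catch (under 0.02 rad) and the tall cupboard's door stands still, open by more than 0.5 rad (about 30 degrees; wider is fine too) (value of joint wide_door below 0.02 rad and value of joint tall_door above 0.5 rad and velocity of joint tall_door between -0.05 and 0.05 rad/s); the robot touches nothing.
It also fails if it takes over 53 s, if anything falls off the work surface, if the arm or the gripper's body presses on something with over 40 N, if the wrist force passes 120 N, or if a joint passes its speed limit or range.

## Working session

There is one attempt and no reset: what is moved stays moved. The work goes in short steps, Python scripts to look and compute and a tool call to move; the robot and the scene stay as the last step left them, time stands still between calls to the robot, and variables do not carry over. Pictures are saved under pics/ and viewed, and the job is handed in when it is done.

Besides the shell and the picture viewer there is one more tool, called after "Call:" in YAML: its name, and indented under it one key for each argument. move_arm: Moves the arm, as the interface text tells. Its arguments: {"type":"object","properties":{"steps":{"type":"array"},"newtons":{"type":"number"}},"required":["steps"]}

```bash
mkdir -p pics; python3 - <<'E'
from station import *
import cv2,json
for c in ["side","top"]:
    im=read_camera(c); cv2.imwrite(f"pics/{c}0.png",im)
    k=calibration(c); print(c,k)
    for n in ["wide_cupboard","tall_cupboard"]:
        print(n,[(r['conf'],r['xy']) for r in place_of(c,n)][:2])
    for n in ["wide_door","tall_door"]:
        print(n,[(r['conf'],r['xy']) for r in recognise(c,n)][:2])
o=get_obs();print(o)
E
```

```text
side {'camera_matrix': array([[489.02574272,   0.        , 318.22621966],
       [  0.        , 489.02574272, 233.78733429],
       [  0.        ,   0.        ,   1.        ]]), 'rvec': array([ 0.38625591,  3.04413302, -0.47144707]), 'tvec': array([ 0.57896914, -0.15824559,  1.00296762])}
wide_cupboard []
tall_cupboard [(0.7, [289.9, 127.4])]
wide_door [(0.86, [385.3, 346.4])]
tall_door [(0.6, [292.1, 85.3])]
top {'camera_matrix': array([[621.99315828,   0.        , 318.1520515 ],
       [  0.        , 621.99315828, 250.00263963],
       [  0.        ,   0.        ,   1.        ]]), 'rvec': array([ 2.12253321, -2.17028745,  0.13867029]), 'tvec': array([0.05637102, 0.59745762, 1.23441882])}
wide_cupboard [(0.56, [217.6, 251.4])]
tall_cupboard [(0.91, [444.9, 247.1])]
wide_door [(0.73, [221.2, 273.4])]
tall_door [(0.76, [456.7, 240.1])]
{'t': 0.5, 'q': array([-1.27311121,  0.47704578,  0.02239786,  1.55543135, -0.01148011,
        1.10928629, -0.08307065]), 'joint_vel': array([-0.00036165, -0.00056665,  0.00026407, -0.00243027,  0.00223668,
       -0.00034048,  0.00072513]), 'joint_torque': array([-1.30761837e-03, -5.95804310e+01,  1.60487987e+00, -2.81287980e+01,
        1.24445200e-02,  2.63523543e-03,  1.38867512e-05]), 'eef_pos': array([0.2664498 , 0.62018729, 0.23126389]), 'tool_rot': array([ 1.48384498e-05,  8.35081757e-01,  5.50125857e-01, -1.51467044e-05]), 'contact_force': array([ 0.2040799 , -0.33329219,  0.64115297]), 'torque': array([-0.0113984 , -0.03765196,  0.00740268]), 'gripper_width': 0.999274329681938}
```

View pics/side0.png

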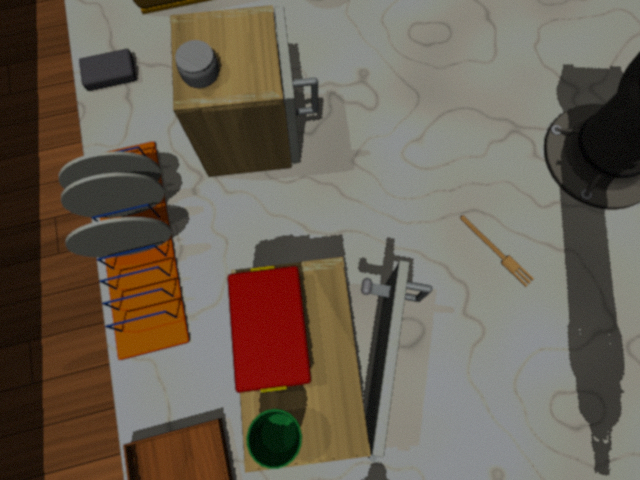

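View pics/top0.png

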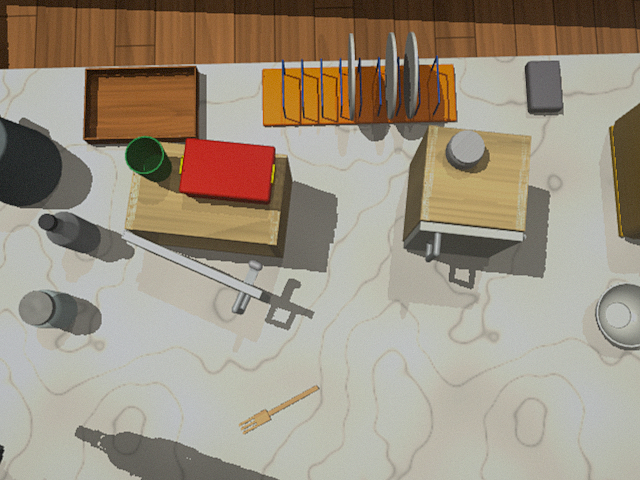

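```bash
python3 - <<'E'
import cv2
s=cv2.imread('pics/side0.png');t=cv2.imread('pics/top0.png')
cv2.imwrite('pics/z1.png',cv2.resize(t[120:320,110:310],None,fx=3,fy=3,interpolation=2))
cv2.imwrite('pics/z2.png',cv2.resize(t[110:300,390:550],None,fx=3,fy=3,interpolation=2))
cv2.imwrite('pics/z3.png',cv2.resize(s[240:480,220:440],None,fx=2.5,fy=2.5,interpolation=2))
cv2.imwrite('pics/z4.png',cv2.resize(s[0:190,160:340],None,fx=3,fy=3,interpolation=2))
E
```

```text
(no output)
```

View pics/z1.png

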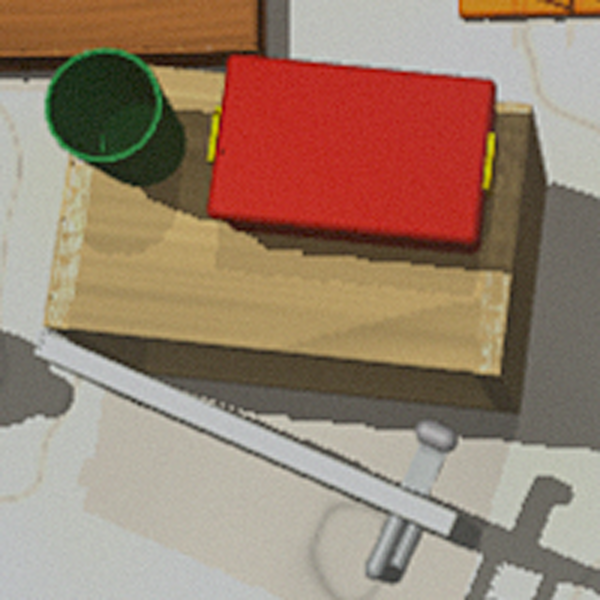

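View pics/z2.png

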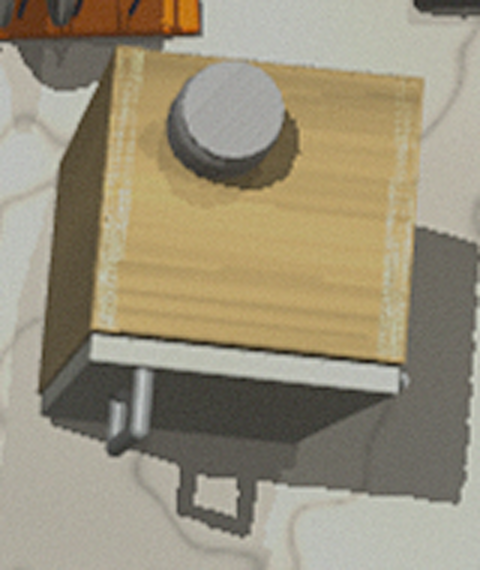

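View pics/z3.png

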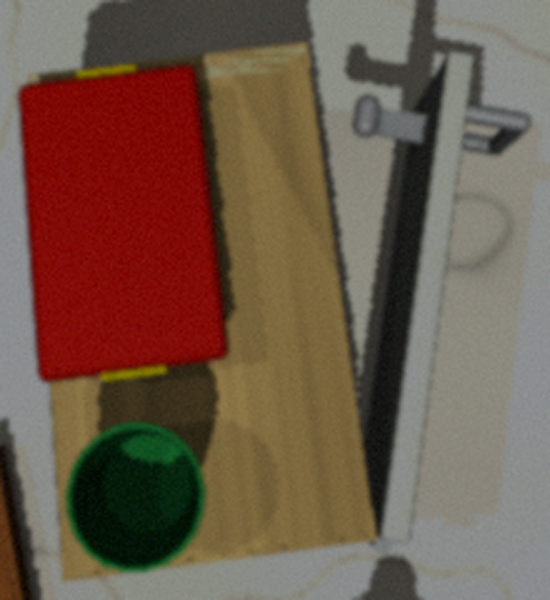

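View pics/z4.png

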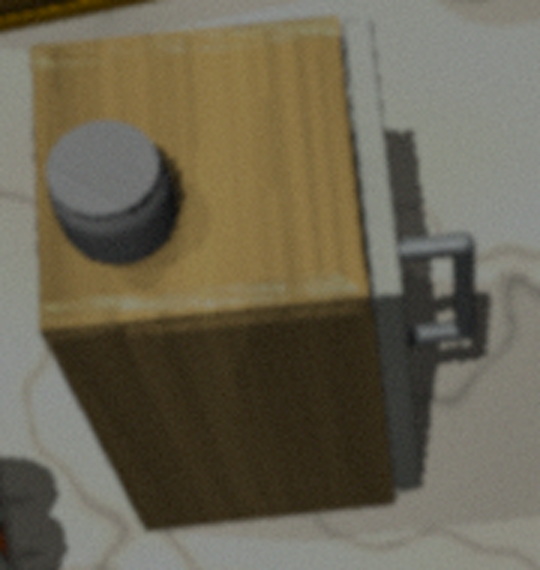

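```bash
cat > fit.py <<'E'
from station import *
import numpy as np,cv2
from scipy.optimize import least_squares
K={c:calibration(c) for c in("top","side")}
def proj(c,P):
    k=K[c];return cv2.projectPoints(np.array(P,float).reshape(-1,3),k['rvec'],k['tvec'],k['camera_matrix'],None)[0].reshape(-1,2)
def loc(p,L):
    c,s=np.cos(p[2]),np.sin(p[2]);L=np.array(L,float)/1000
    return np.c_[p[0]+c*L[:,0]-s*L[:,1],p[1]+s*L[:,0]+c*L[:,1],L[:,2]]
W=[("top",(0,140,190),(126,229.3)),("top",(0,-140,190),(276.7,244.7)),("top",(170,-140,190),(287.3,156)),
("side",(0,-140,190),(342.8,258)),("side",(0,140,190),(370,456)),("side",(170,140,190),(245.2,472))]
T=[("top",(0,90,250),(420.7,221)),("top",(0,-90,250),(525,230)),("top",(170,-90,250),(530.7,136)),("top",(170,90,250),(428.3,125)),
("side",(0,-90,250),(272.7,5.7)),("side",(0,90,250),(282.7,100)),("side",(170,90,250),(175,111)),("side",(170,-90,250),(171,15)),("side",(0,90,0),(291,168.3)),("side",(170,90,0),(209.3,176))]
def fit(D):
    f=lambda p:np.concatenate([(proj(c,loc(p,[L]))[0]-uv) for c,L,uv in D])
    r=least_squares(f,[.8,0,0],loss='soft_l1');return r.x,np.round(f(r.x).reshape(-1,2),1)
w,rw=fit(W);t,rt=fit(T)
def door(p,th,u,v,z):  # u from hinge along, v off outer face plane from hinge line (18=face)
    # wide: hinge at y=+140, direction at angle 0 -y ; swings to -x
    return (-u*np.sin(th)-v*np.cos(th), 140-u*np.cos(th)+v*np.sin(th), z)
def doorT(th,u,v,z):
    return (-u*np.sin(th)-v*np.cos(th), -90+u*np.cos(th)-v*np.sin(th), z)
if __name__=="__main__":
    print("wide",w,rw.tolist());print("tall",t,rt.tolist())
    D=[("side",(278,18,188),(408.8,262)),("top",(278,18,188),(260,298.3))]
    f=lambda a:np.concatenate([(proj(c,loc(w,[door(w,a[0],*L)]))[0]-uv) for c,L,uv in D])
    r=least_squares(f,[.4]);th=r.x[0];print("wide door",th,f(r.x))
    for n,P in [("w hinge",(0,140,0)),("w edge",door(w,th,278,18,0)),("w handle",door(w,th,245,53,0)),("w handle shut",door(w,0,245,53,0))]: print(n,loc(w,[P])[0])
    for a in [0,.13,.3,.5,.7,.9]:print("t handle",a,loc(t,[doorT(a,145,53,0)])[0])
    print("proj handle top,bottom", proj("top",loc(t,[doorT(0,145,53,242),doorT(0,145,53,152)])),proj("side",loc(t,[doorT(0,145,53,242),doorT(0,145,53,152)])))
    print("bottles?")
E
python3 fit.py
```

```text
wide [ 0.60773006  0.25709192 -0.13382429] [[-2.3, -1.2], [-0.7, 0.2], [-0.2, -1.5], [0.3, -1.9], [0.8, -0.5], [-0.3, -0.2]]
tall [ 0.60641583 -0.22305346 -0.1313544 ] [[-1.2, -1.2], [-0.7, 0.9], [-0.1, -0.3], [-0.3, 0.2], [0.3, -0.9], [1.1, -1.7], [-1.2, -1.0], [-0.7, -0.0], [1.2, -0.5], [-0.6, 1.1]]
wide door 0.2960543727706535 [ 0.07653679 -0.76361991 -1.27668616 -0.53292356]
w hinge [0.62640959 0.39584016 0.        ]
w edge [0.49418788 0.15063531 0.        ]
w handle [0.4761254  0.19521947 0.        ]
w handle shut [0.54119429 0.16010227 0.        ]
t handle 0 [ 0.56107614 -0.16158548  0.        ]
t handle 0.13 [ 0.54182434 -0.1672065   0.        ]
t handle 0.3 [ 0.51804195 -0.17823117  0.        ]
t handle 0.5 [ 0.49293755 -0.19611846  0.        ]
t handle 0.7 [ 0.47188722 -0.21863668  0.        ]
t handle 0.9 [ 0.45573017 -0.24488808  0.        ]
proj handle top,bottom [[436.37951198 252.93852658]
 [427.75701202 259.31001867]] [[315.06441951  78.64437949]
 [315.45258705 109.45334629]]
bottles?
```

```bash
python3 - <<'E'
from fit import *
for th in [.296,.2,.1,.05,.0]:
    print(th,(1000*loc(w,[door(w,th,200,18+11,0)])[0]).round(1))
print("appr",(1000*loc(w,[door(w,.296,200,60,0)])[0]).round(1))
E
```

```text
0.296 [516.7 226.1   0. ]
0.2 [533.5 216.4   0. ]
0.1 [551.9 208.    0. ]
0.05 [561.3 204.5   0. ]
0.0 [571.  201.5   0. ]
appr [488.5 239.    0. ]
```

Call:
move_arm:
  steps:
    - {"fingers":0,"translation":[0,0,50],"turn":0}
    - {"fingers":0,"translation":[0,0,50],"turn":0}
    - {"fingers":0,"translation":[30,-50,0],"turn":0.1}
    - {"fingers":0,"translation":[30,-50,0],"turn":0.17}
    - {"fingers":0,"translation":[30,-50,0],"turn":0}
    - {"fingers":0,"translation":[30,-50,0],"turn":0}
    - {"fingers":0,"translation":[20,-50,0],"turn":0}
    - {"fingers":0,"translation":[20,-50,0],"turn":0}
    - {"fingers":0,"translation":[10,-50,0],"turn":0}
    - {"fingers":0,"translation":[0,0,0],"turn":0}

```text
t: 1.75
eef_pos: [0.438, 0.2656, 0.3318]
tool_rot: [0.0, 0.756, 0.655, 0.0]
contact_force: [-0.0, 0.5, 0.1]
gripper_width: 0.001
```

Call:
move_arm:
  steps:
    - {"fingers":0,"translation":[40,-25,0],"turn":0}
    - {"fingers":0,"translation":[0,0,-50],"turn":0}
    - {"fingers":0,"translation":[0,0,-50],"turn":0}
    - {"fingers":0,"translation":[0,0,-50],"turn":0}
    - {"fingers":0,"translation":[0,0,-45],"turn":0}
    - {"fingers":0,"translation":[0,0,0],"turn":0}
    - {"fingers":0,"translation":[20,-8,0],"turn":0}
    - {"fingers":0,"translation":[16,-8,0],"turn":0}

```text
t: 2.75
eef_pos: [0.5153, 0.2296, 0.1386]
tool_rot: [0.0, 0.753, 0.657, 0.002]
contact_force: [-0.0, 0.8, 0.3]
gripper_width: -0.002
```

Now push along the arc.

Call:
move_arm:
  steps:
    - {"fingers":0,"translation":[9,-5,0],"turn":0}
    - {"fingers":0,"translation":[9,-5,0],"turn":0}
    - {"fingers":0,"translation":[9,-4,0],"turn":0}
    - {"fingers":0,"translation":[9,-4,0],"turn":0}
    - {"fingers":0,"translation":[6,-2,0],"turn":0}
    - {"fingers":0,"translation":[6,-2,0],"turn":0}
    - {"fingers":0,"translation":[0,0,0],"turn":0}

```text
t: 3.62
eef_pos: [0.5582, 0.2075, 0.1352]
tool_rot: [-0.001, 0.753, 0.658, -0.002]
contact_force: [-4.9, 0.3, 0.9]
gripper_width: 0.001
```

Call:
move_arm:
  steps:
    - {"fingers":0,"translation":[4,-1,0],"turn":0}
    - {"fingers":0,"translation":[4,-1,0],"turn":0}
    - {"fingers":0,"translation":[4,-1,0],"turn":0}
    - {"fingers":0,"translation":[0,0,0],"turn":0}

```text
t: 4.12
eef_pos: [0.5703, 0.2046, 0.1355]
tool_rot: [-0.001, 0.753, 0.658, -0.002]
contact_force: [-7.9, 1.0, 1.2]
gripper_width: -0.002
```

```bash
python3 - <<'E'
from station import *
import cv2
for c in ["side"]:
    im=read_camera(c); cv2.imwrite(f"pics/{c}1.png",im)
print(get_obs()['contact_force'])
E
```

```text
[-7.58836948  1.45502243  0.85217636]
```

View pics/side1.png

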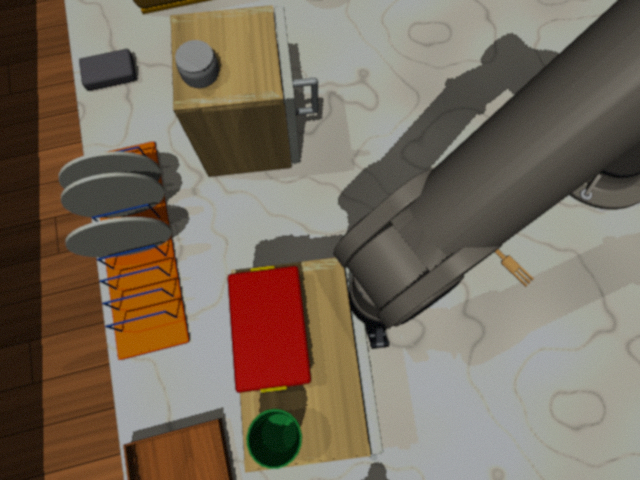

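Call:
move_arm:
  steps:
    - {"fingers":0,"translation":[4,0,0],"turn":0}
    - {"fingers":0,"translation":[4,0,0],"turn":0}
    - {"fingers":0,"translation":[0,0,0],"turn":0}

```text
t: 4.55
eef_pos: [0.5699, 0.2057, 0.1327]
tool_rot: [-0.006, 0.752, 0.659, -0.009]
contact_force: [-26.6, 3.5, 2.0]
gripper_width: 0.002
```

Call:
move_arm:
  steps:
    - {"fingers":0,"translation":[-20,2,0],"turn":0}
    - {"fingers":0,"translation":[-40,5,0],"turn":0}
    - {"fingers":0,"translation":[-30,4,30],"turn":0}
    - {"fingers":0,"translation":[0,0,55],"turn":0}
    - {"fingers":0,"translation":[0,0,55],"turn":0}
    - {"fingers":0,"translation":[0,0,55],"turn":0}
    - {"fingers":50,"translation":[0,-55,0],"turn":0}
    - {"fingers":50,"translation":[0,-55,0],"turn":0}
    - {"fingers":50,"translation":[0,-55,0],"turn":0}
    - {"fingers":50,"translation":[0,-55,0],"turn":0}

```text
t: 5.8
eef_pos: [0.4909, -0.007, 0.332]
tool_rot: [0.001, 0.754, 0.657, 0.001]
contact_force: [0.8, -0.4, 0.2]
gripper_width: 0.585
```

Call:
move_arm:
  steps:
    - {"fingers":50,"translation":[0,-55,0],"turn":0}
    - {"fingers":50,"translation":[0,-55,0],"turn":0}
    - {"fingers":50,"translation":[0,-35,0],"turn":0}
    - {"fingers":50,"translation":[0,0,0],"turn":0}
    - {"fingers":50,"translation":[0,0,0],"turn":0}

```text
t: 6.42
eef_pos: [0.4908, -0.1493, 0.3314]
tool_rot: [0.0, 0.753, 0.658, 0.0]
contact_force: [0.7, 0.4, -0.1]
gripper_width: 0.587
```

```bash
python3 - <<'E'
from station import *
import cv2
for c in ["side","top","wrist"]:
    im=read_camera(c); cv2.imwrite(f"pics/{c}2.png",im)
o=get_obs();print(o['eef_pos'],o['contact_force'],o['gripper_width'],calibration('wrist'))
E
```

```text
[ 0.49077965 -0.1484685   0.3312888 ] [-0.38975631  0.0714516   0.03622366] 0.5817889747992105 {'camera_matrix': array([[397.79090439,   0.        , 316.92327972],
       [  0.        , 397.79090439, 237.06613942],
       [  0.        ,   0.        ,   1.        ]]), 'rvec': array([-2.16671226, -1.89446302, -0.31278541]), 'tvec': array([ 0.08110131, -0.55346838,  0.31137417])}
```

View pics/side2.png

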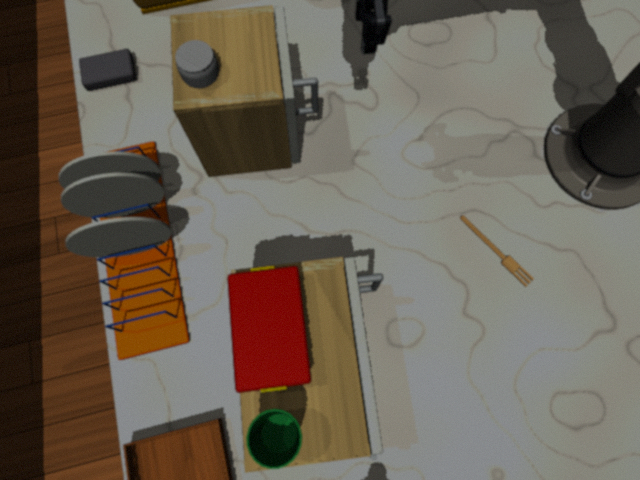

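View pics/wrist2.png

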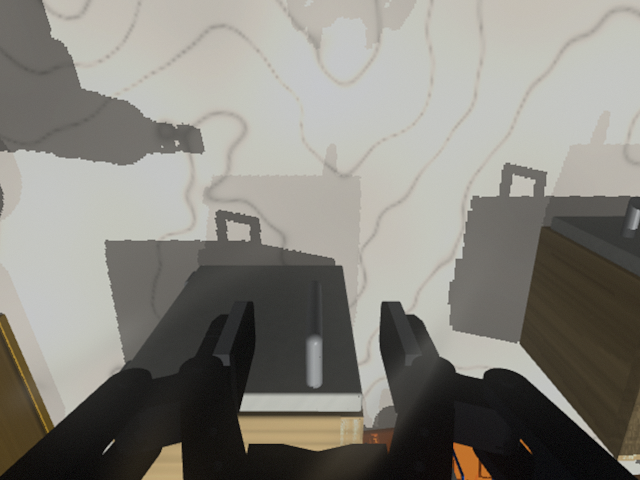

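View pics/top2.png

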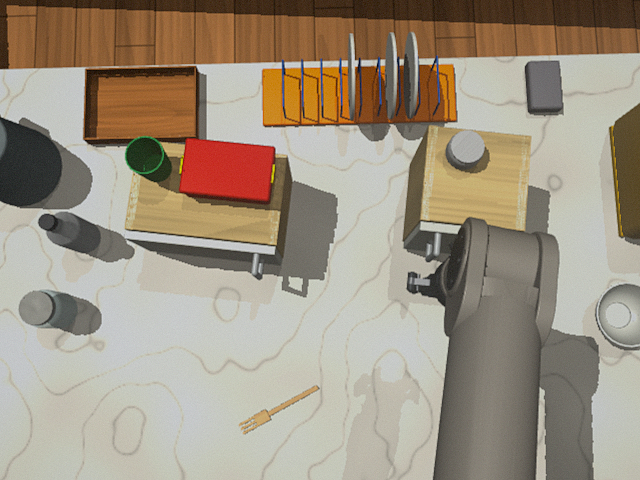

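```bash
python3 - <<'E'
from fit import *
K['wrist']=calibration('wrist')
print(proj('wrist',loc(t,[doorT(0,145,53,242),doorT(0,145,18,242),doorT(0,145,53,152),(-18,90,248),doorT(0,145,59,242)])))
th=least_squares(lambda a:np.ravel(proj('side',loc(w,[door(w,a[0],278,18,188)]))-[355,257.5]),[0.]).x;print(th)
E
```

```text
[[310.68044421 342.8141712 ]
 [311.06098837 385.71477446]
 [312.22725338 284.71273245]
 [361.79090902 391.51097319]
 [310.61197493 335.09529444]]
[0.00015619]
```

Call:
move_arm:
  steps:
    - {"fingers":50,"translation":[35,-6,0],"turn":0}
    - {"fingers":50,"translation":[35,-5,0],"turn":0}
    - {"fingers":50,"translation":[0,0,-40],"turn":0}
    - {"fingers":50,"translation":[0,0,-40],"turn":0}
    - {"fingers":50,"translation":[0,0,-25],"turn":0}
    - {"fingers":50,"translation":[0,0,-23],"turn":0}
    - {"fingers":50,"translation":[0,0,0],"turn":0}
    - {"fingers":50,"translation":[0,0,0],"turn":0}

```text
t: 7.58
eef_pos: [0.5611, -0.1604, 0.2042]
tool_rot: [0.0, 0.753, 0.658, 0.0]
contact_force: [-0.3, -0.3, -0.3]
gripper_width: 0.591
```

```bash
python3 - <<'E'
from station import *
import cv2
im=read_camera("wrist"); cv2.imwrite(f"pics/wrist3.png",im)
im=read_camera("side"); cv2.imwrite(f"pics/side3.png",cv2.resize(im[0:200,160:440],None,fx=2.5,fy=2.5))
E
```

```text
(no output)
```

View pics/wrist3.png

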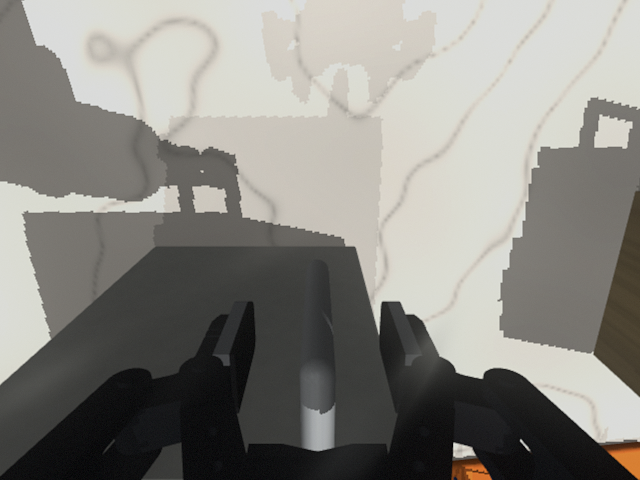

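View pics/side3.png

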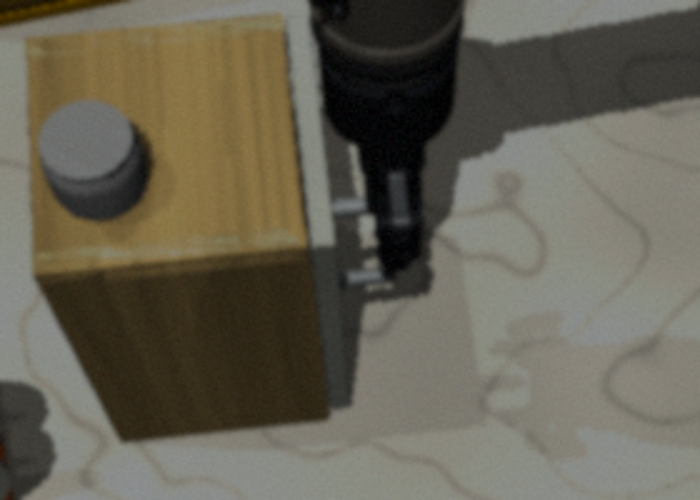

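Handle centred between fingers (bar at column ~318, rows 265–400). Grip.

Call:
move_arm:
  steps:
    - {"fingers":0,"translation":[0,0,0],"turn":0}
    - {"fingers":0,"translation":[0,0,0],"turn":0}
    - {"fingers":0,"translation":[0,0,0],"turn":0}
    - {"fingers":0,"translation":[0,0,0],"turn":0}
    - {"fingers":0,"translation":[0,0,0],"turn":0}
  newtons: 50

```text
t: 8.3
eef_pos: [0.5608, -0.1603, 0.2038]
tool_rot: [-0.0, 0.753, 0.658, 0.0]
contact_force: [-1.5, 2.3, 6.2]
gripper_width: 0.128
```

```bash
python3 - <<'E'
from fit import *
p=None
for a in np.arange(0,.95,.05):
    q=1000*loc(t,[doorT(a,145,53,0)])[0]
    if p is not None: print(round(a,2),(q-p).round(1))
    p=q
E
```

```text
0.05 [-7.5 -1.9  0. ]
0.1 [-7.4 -2.2  0. ]
0.15 [-7.3 -2.6  0. ]
0.2 [-7.1 -3.   0. ]
0.25 [-7.  -3.3  0. ]
0.3 [-6.8 -3.7  0. ]
0.35 [-6.6 -4.   0. ]
0.4 [-6.4 -4.3  0. ]
0.45 [-6.2 -4.6  0. ]
0.5 [-5.9 -4.9  0. ]
0.55 [-5.7 -5.2  0. ]
0.6 [-5.4 -5.5  0. ]
0.65 [-5.1 -5.8  0. ]
0.7 [-4.8 -6.   0. ]
0.75 [-4.5 -6.3  0. ]
0.8 [-4.2 -6.5  0. ]
0.85 [-3.9 -6.7  0. ]
0.9 [-3.5 -6.9  0. ]
```

Call:
move_arm:
  steps:
    - {"fingers":0,"translation":[-7.5,-1.9,0],"turn":0.05}
    - {"fingers":0,"translation":[-7.4,-2.2,0],"turn":0.05}
    - {"fingers":0,"translation":[-7.3,-2.6,0],"turn":0.05}
    - {"fingers":0,"translation":[-7.1,-3.0,0],"turn":0.05}
    - {"fingers":0,"translation":[0,0,0],"turn":0}

```text
t: 8.93
eef_pos: [0.531, -0.1706, 0.2039]
tool_rot: [0.0, 0.684, 0.729, 0.0]
contact_force: [-0.2, 2.3, 4.9]
gripper_width: 0.119
```

Call:
move_arm:
  steps:
    - {"fingers":0,"translation":[-7.0,-3.3,0],"turn":0.05}
    - {"fingers":0,"translation":[-6.8,-3.7,0],"turn":0.05}
    - {"fingers":0,"translation":[-6.6,-4.0,0],"turn":0.05}
    - {"fingers":0,"translation":[-6.4,-4.3,0],"turn":0.05}
    - {"fingers":0,"translation":[-6.2,-4.6,0],"turn":0.05}
    - {"fingers":0,"translation":[-5.9,-4.9,0],"turn":0.05}
    - {"fingers":0,"translation":[0,0,0],"turn":0}

```text
t: 9.8
eef_pos: [0.4923, -0.1961, 0.2038]
tool_rot: [0.001, 0.568, 0.823, 0.0]
contact_force: [0.3, -0.2, 4.2]
gripper_width: 0.13
```

Call:
move_arm:
  steps:
    - {"fingers":0,"translation":[-5.7,-5.2,0],"turn":0.05}
    - {"fingers":0,"translation":[-5.4,-5.5,0],"turn":0.05}
    - {"fingers":0,"translation":[-5.1,-5.8,0],"turn":0.05}
    - {"fingers":0,"translation":[-4.8,-6.0,0],"turn":0.05}
    - {"fingers":0,"translation":[-4.5,-6.3,0],"turn":0.05}
    - {"fingers":0,"translation":[-4.2,-6.5,0],"turn":0.05}
    - {"fingers":0,"translation":[0,0,0],"turn":0}
    - {"fingers":0,"translation":[0,0,0],"turn":0}

```text
t: 10.8
eef_pos: [0.4636, -0.231, 0.2038]
tool_rot: [0.001, 0.439, 0.899, -0.0]
contact_force: [1.1, -2.0, 5.1]
gripper_width: 0.128
```

```bash
python3 - <<'E'
from station import *
import cv2
im=read_camera("side"); cv2.imwrite(f"pics/side4.png",im)
E
```

```text
(no output)
```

View pics/side4.png

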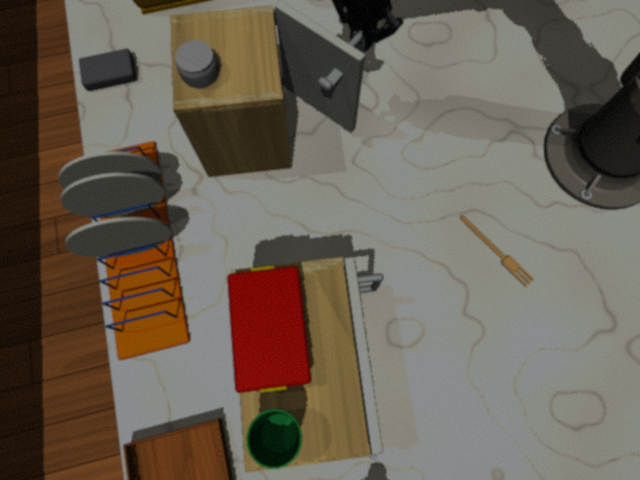

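Door is open about 0.8 rad. Release and rise straight up.

Call:
move_arm:
  steps:
    - {"fingers":60,"translation":[0,0,0],"turn":0}
    - {"fingers":60,"translation":[0,0,0],"turn":0}
    - {"fingers":60,"translation":[0,0,0],"turn":0}
    - {"fingers":60,"translation":[0,0,20],"turn":0}
    - {"fingers":60,"translation":[0,0,40],"turn":0}
    - {"fingers":60,"translation":[0,0,50],"turn":0}
    - {"fingers":60,"translation":[0,0,40],"turn":0}
    - {"fingers":60,"translation":[0,0,0],"turn":0}
    - {"fingers":60,"translation":[0,0,0],"turn":0}

```text
t: 11.98
eef_pos: [0.4621, -0.2303, 0.3525]
tool_rot: [-0.001, 0.438, 0.899, -0.0]
contact_force: [-0.4, -0.7, -0.7]
gripper_width: 0.707
```

```bash
python3 - <<'E'
from station import *
import cv2,numpy as np
a=read_camera("side"); cv2.imwrite(f"pics/side5.png",a)
im=read_camera("top"); cv2.imwrite(f"pics/top5.png",im)
o=get_obs();print(o['t'],o['contact_force'],o['gripper_width'])
E
```

```text
12.075 [0.27360928 0.00391161 0.31923103] 0.6994196999331675
```

View pics/side5.png

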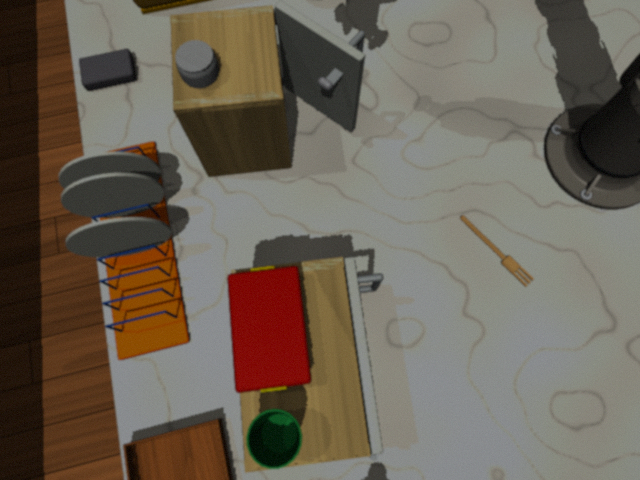

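View pics/top5.png

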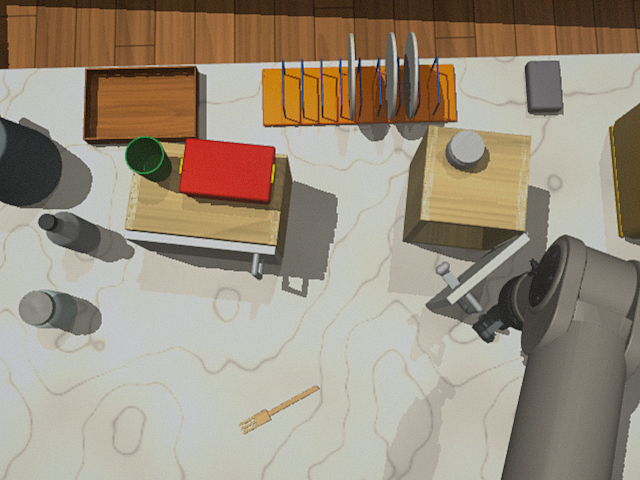

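```bash
python3 -c "
from station import *
print(hand_in())"
```

```text
the job is handed in; nothing more can be done
None
```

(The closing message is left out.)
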